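# Change over the bottle saddles on the capping shuttle

## Task

The capping shuttle is being set up for another bottle. Switch its isolator off (lever right over towards the robot), then take the old grey cup out of its nest and put it in the tray, and fit every white saddle lying on the bench into a nest of its own on the shuttle plate, turned whichever way that nest's key post fits the saddle's notch, so that it sits flat and fully home; with all of them in, switch the isolator fully on again. Never handle a saddle or the cup while the isolator is on, and leave the oil bottles where they stand.

Things in the scene. Friction and masses are not known exactly. Their poses are not given: they have to be found in the camera images.
- shuttle: Shuttle plate: fixed blue steel plate on the bench, 120 mm (x) by 464 mm (y), 12 mm thick, origin under its centre; four identical nests in a row along y. Each has ONE steel key post, 12 mm diameter, 16 mm high above the nest floor, at nest (x, y) = (+34, +10) mm or at (-34, -10) mm; a flat black plug fills the other hole. Which one differs nest by nest and is not reported: look, or try.
- nest0 (a point): First nest (pocket). The point is the middle of its floor, the plate's top, 12 mm above the bench; x across the row, y along the row towards nest3, z up; pitch 116 mm. Pocket 94 (x) by 60 (y) mm, 2 mm clear of a saddle on each side, between lugs 10 mm high above the floor. A saddle the wrong way round stops on the key post 16 mm above the floor; the right way it reaches the floor.
- nest1 (a point): Second nest, same shape and axes; key post at either place. Lugs of each nest: four side lugs at y +-30 to +-38 mm, x +-29 to +-43 mm, so that the middle 58 mm of each long side is open for the fingers; an end lug 30 mm wide in y at each end, inner face at x +-47 mm.
- nest2 (a point): Third nest, same shape and axes as nest0; key post at either place. Some nests show a small flat disc in the middle of the floor; it means nothing.
- nest3 (a point): Fourth nest, same shape and axes as nest0; key post at either place.
- saddle0: White plastic bottle saddle, 0.14 to 0.28 kg, 90 mm (x) by 56 mm (y), 40 mm high; origin at the centre of the underside, z up. Base slab 18 mm thick with one notch right through it: 16 mm wide, centred at y +10 mm, cut 24 mm deep into the +x end. With its x along nest x it takes a key at (+34, +10) mm; turned half round, one at (-34, -10) mm. Starts flat on the bench, any yaw.
- saddle1: Saddle identical to saddle0 (any saddle may go in any nest). On each saddle's slab stand two upright cheeks, 12 mm thick, 40 mm long (x -20 to +20 mm), from 18 to 40 mm height, outer faces flush with the slab's long sides at y +-28 mm: grip across both, 56 mm wide.
- saddle2: Another saddle identical to saddle0. Three or four saddles are present; an absent one reads None.
- saddle3: Another saddle identical to saddle0. Three or four saddles are present; an absent one reads None.
- isolator (a joint): Toggle lever of the isolator, rad: 0 = OFF, leaning towards the robot (housing -x), 1.0 = ON, leaning away (housing +x), end stops at both; upright is 0.5. Light friction (about 1 N at the tip); it stays where it is left. Found on.
- isolator_tip (a point): Centre of the 26 mm black ball at the lever's end, 80 mm from the pivot; the stem is 10 mm thick. The lever swings in the housing's x-z plane. Upright, the ball is 102 mm above the bench; at either stop 92 mm, 38 mm to the side of the pivot.
- isolator_base: Grey fixed housing of the isolator on the bench, 70 (x) by 50 (y) by 25 mm, left or right of the shuttle plate; origin at the centre of its underside, x pointing away from the robot within 0.2 rad. The lever's pivot is 22 mm above the origin, along the housing's y.
- oil0: Full oil bottle with a white cap, cone-shaped, 68 mm wide at the foot, 189 mm high, behind the plate; origin under its centre. Not part of the job.
- oil1: Another such oil bottle. Not part of the job.
- cup: Old format's cup: plain grey plastic square cup, 50 x 50 mm, 40 mm high, walls 7 mm, open at the top, 0.12 kg, origin at the centre of its underside. At the start it stands in the middle of one of the nests, square to it; close the fingers along nest y (there its sides are open; the key post is 3 mm from its x side).
- tray: Fixed shallow aluminium tray for the old parts, 110 x 110 mm, 25 mm high, walls and floor 4 mm, on the other side of the shuttle plate from the isolator; origin under its centre.

How it is judged:
On the way, in this order (a step that is already met when the one before it is completed fails the run):
1. the isolator is switched off (lever within 0.15 rad of its off stop) (value of joint isolator below 0.15 rad), for 0.2 s.
2. every saddle present sits fully home in a nest and the cup is in the tray while the isolator is off (((horizontal distance between saddle0 and nest0 below 0.005 m and z of saddle0 in the frame of nest0 below 0.003 m and angle between saddle0's own z axis and vertical below 0.05 rad) or (horizontal distance between saddle0 and nest1 below 0.005 m and z of saddle0 in the frame of nest1 below 0.003 m and angle between saddle0's own z axis and vertical below 0.05 rad) or (horizontal distance between saddle0 and nest2 below 0.005 m and z of saddle0 in the frame of nest2 below 0.003 m and angle between saddle0's own z axis and vertical below 0.05 rad) or (horizontal distance between saddle0 and nest3 below 0.005 m and z of saddle0 in the frame of nest3 below 0.003 m and angle between saddle0's own z axis and vertical below 0.05 rad)) and ((horizontal distance between saddle1 and nest0 below 0.005 m and z of saddle1 in the frame of nest0 below 0.003 m and angle between saddle1's own z axis and vertical below 0.05 rad) or (horizontal distance between saddle1 and nest1 below 0.005 m and z of saddle1 in the frame of nest1 below 0.003 m and angle between saddle1's own z axis and vertical below 0.05 rad) or (horizontal distance between saddle1 and nest2 below 0.005 m and z of saddle1 in the frame of nest2 below 0.003 m and angle between saddle1's own z axis and vertical below 0.05 rad) or (horizontal distance between saddle1 and nest3 below 0.005 m and z of saddle1 in the frame of nest3 below 0.003 m and angle between saddle1's own z axis and vertical below 0.05 rad)) and ((horizontal distance between saddle2 and nest0 below 0.005 m and z of saddle2 in the frame of nest0 below 0.003 m and angle between saddle2's own z axis and vertical below 0.05 rad) or (horizontal distance between saddle2 and nest1 below 0.005 m and z of saddle2 in the frame of nest1 below 0.003 m and angle between saddle2's own z axis and vertical below 0.05 rad) or (horizontal distance between saddle2 and nest2 below 0.005 m and z of saddle2 in the frame of nest2 below 0.003 m and angle between saddle2's own z axis and vertical below 0.05 rad) or (horizontal distance between saddle2 and nest3 below 0.005 m and z of saddle2 in the frame of nest3 below 0.003 m and angle between saddle2's own z axis and vertical below 0.05 rad)) and ((horizontal distance between saddle3 and nest0 below 0.005 m and z of saddle3 in the frame of nest0 below 0.003 m and angle between saddle3's own z axis and vertical below 0.05 rad) or (horizontal distance between saddle3 and nest1 below 0.005 m and z of saddle3 in the frame of nest1 below 0.003 m and angle between saddle3's own z axis and vertical below 0.05 rad) or (horizontal distance between saddle3 and nest2 below 0.005 m and z of saddle3 in the frame of nest2 below 0.003 m and angle between saddle3's own z axis and vertical below 0.05 rad) or (horizontal distance between saddle3 and nest3 below 0.005 m and z of saddle3 in the frame of nest3 below 0.003 m and angle between saddle3's own z axis and vertical below 0.05 rad)) and x of cup in the frame of tray between -0.055 and 0.055 m and y of cup in the frame of tray between -0.055 and 0.055 m and z of cup in the frame of tray below 0.04 m and value of joint isolator below 0.15 rad), for 0.2 s.
At the end, for the whole second after the job is handed in: Every saddle present at rest in a nest: centre within 5 mm of the nest's, underside within 3 mm of its floor, tilted under 0.05 rad. Cup at rest in the tray: origin within 55 mm of the tray's in tray x and y, under 40 mm above it. Lever within 0.15 rad of its on stop (((horizontal distance between saddle0 and nest0 below 0.005 m and z of saddle0 in the frame of nest0 below 0.003 m and angle between saddle0's own z axis and vertical below 0.05 rad) or (horizontal distance between saddle0 and nest1 below 0.005 m and z of saddle0 in the frame of nest1 below 0.003 m and angle between saddle0's own z axis and vertical below 0.05 rad) or (horizontal distance between saddle0 and nest2 below 0.005 m and z of saddle0 in the frame of nest2 below 0.003 m and angle between saddle0's own z axis and vertical below 0.05 rad) or (horizontal distance between saddle0 and nest3 below 0.005 m and z of saddle0 in the frame of nest3 below 0.003 m and angle between saddle0's own z axis and vertical below 0.05 rad)) and ((horizontal distance between saddle1 and nest0 below 0.005 m and z of saddle1 in the frame of nest0 below 0.003 m and angle between saddle1's own z axis and vertical below 0.05 rad) or (horizontal distance between saddle1 and nest1 below 0.005 m and z of saddle1 in the frame of nest1 below 0.003 m and angle between saddle1's own z axis and vertical below 0.05 rad) or (horizontal distance between saddle1 and nest2 below 0.005 m and z of saddle1 in the frame of nest2 below 0.003 m and angle between saddle1's own z axis and vertical below 0.05 rad) or (horizontal distance between saddle1 and nest3 below 0.005 m and z of saddle1 in the frame of nest3 below 0.003 m and angle between saddle1's own z axis and vertical below 0.05 rad)) and ((horizontal distance between saddle2 and nest0 below 0.005 m and z of saddle2 in the frame of nest0 below 0.003 m and angle between saddle2's own z axis and vertical below 0.05 rad) or (horizontal distance between saddle2 and nest1 below 0.005 m and z of saddle2 in the frame of nest1 below 0.003 m and angle between saddle2's own z axis and vertical below 0.05 rad) or (horizontal distance between saddle2 and nest2 below 0.005 m and z of saddle2 in the frame of nest2 below 0.003 m and angle between saddle2's own z axis and vertical below 0.05 rad) or (horizontal distance between saddle2 and nest3 below 0.005 m and z of saddle2 in the frame of nest3 below 0.003 m and angle between saddle2's own z axis and vertical below 0.05 rad)) and ((horizontal distance between saddle3 and nest0 below 0.005 m and z of saddle3 in the frame of nest0 below 0.003 m and angle between saddle3's own z axis and vertical below 0.05 rad) or (horizontal distance between saddle3 and nest1 below 0.005 m and z of saddle3 in the frame of nest1 below 0.003 m and angle between saddle3's own z axis and vertical below 0.05 rad) or (horizontal distance between saddle3 and nest2 below 0.005 m and z of saddle3 in the frame of nest2 below 0.003 m and angle between saddle3's own z axis and vertical below 0.05 rad) or (horizontal distance between saddle3 and nest3 below 0.005 m and z of saddle3 in the frame of nest3 below 0.003 m and angle between saddle3's own z axis and vertical below 0.05 rad)) and x of cup in the frame of tray between -0.055 and 0.055 m and y of cup in the frame of tray between -0.055 and 0.055 m and z of cup in the frame of tray below 0.04 m and value of joint isolator above 0.85 rad and linear speed of each of saddle0, saddle1, saddle2, saddle3, cup below 0.02 m/s); the robot touches nothing.
It fails at once if a saddle or the cup is handled with the isolator on (the fingers touch it with the lever past 0.5 rad) (value of joint isolator above 0.5 rad and (contact force between the fingers and saddle0 above 1 N or contact force between the fingers and saddle1 above 1 N or contact force between the fingers and saddle2 above 1 N or contact force between the fingers and saddle3 above 1 N or contact force between the fingers and cup above 1 N)).
It fails at once if an oil bottle is moved more than 40 mm (distance of any of oil0, oil1 from where it was at the start of the episode above 0.04 m).
Of saddle0, saddle1, saddle2, saddle3 only 3 to 4 are there at a start; the rules pass over those that are not, and their reading is None.
At some moment in a run one of saddle0, saddle1, saddle2, saddle3 may be knocked a few centimetres aside while the robot is not near it.
Once in a run the grip may slacken for a moment while it holds something.
It also fails if it takes over 208 s, if anything falls off the work surface, if the arm or the gripper's body presses on something with over 40 N, if the wrist force passes 120 N, or if a joint passes its speed limit or range.

## Robot

A 6-joint arm with a two-finger parallel gripper is mounted at the origin on the work surface. World frame = base frame: x ahead of the robot, y to its left, z up, the work surface at z = 0. Lengths are in m, angles in rad, forces in N, time in s.
With the tool pointing down it reaches from about 0.325 to 1 m from the base axis. Payload 5.1 kg.
Tool frame: the origin (TCP) lies at the very end of the fingers, on their centre line; the grasp point (between the pads) lies 19 mm behind it; z points along the fingers, y is the line along which they close (so a half turn about z gives the same grasp; the last joint's range is limited). The gripper opens to 85 mm and grips with 20 to 120 N. Pads are 22 mm wide; open, the fingers measure 114 mm over their backs; the gripper's body (76 mm by 85 mm) begins 54 mm behind the grasp point. The pads swing forward as they close: fully open they stand 13 mm farther back than shut.
Start: joints at [-1.258, 0.124, 1.65, -0, 1.367, -0.083], TCP at [0.251, -0.6, 0.231] pointing down, gripper open.
Joint ranges: [-2.61, 2.61], [-1.02, 2.33], [0.03, 2.71], [-1.35, 4.49], [0.32, 2.68], [-2.91, 2.91]. Speed limits (rad/s): [2.57, 2.57, 3.14, 3.14, 3.14, 3.14].

## Interface

Orientations are given as [roll, pitch, yaw] about the fixed x, y, z axes, in that order (R = Rz(yaw) Ry(pitch) Rx(roll)).
In Python, from workcell import read_state, camera, finish_job, find_in, silhouettes gives the robot as it stands. The module is installed in compiled form; this text tells all that it offers.
- The arm moves only by the tool play_rows, never from a script. Its argument "commands" is one flat list of numbers, 5 for each row, row after row: the shift along the tool's x, y, z in m, then the turn about the tool's z in rad, then the opening, from -1 (shut) to 1 (fully open). A call has 1 to 5 rows; each row is the pose to reach, as a shift and turn from the pose commanded when the call began, along the tool's axes at that moment; what a row does not reach only later rows make up. A row lasts 1/12 s, in which the tool goes at most 41.7 mm and 7.16 degrees, less where a joint would pass 70% of its speed; a pose out of reach is approached as far as the arm can. A call with a gripper value outside its range is refused whole. The fingers move at their own pace and stop on an object; "force" is the grip in N (left out, the last holds). Time passes only in rows, so rows that repeat a pose let the fingers close. It gives the time, the measured TCP pose, the force, the opening and the grip force at its end, in the units of the state.
- read_state(): the state, without advancing time (a new reading comes with each control period).
- camera(name): name is "scene" or "side" or "wrist"; returns a dict with "frame" (480x640x3 uint8, blue, green, red), "z_map" (480x640 float32, m along the optical axis (not along the pixel's ray), 0 where there is no reading), "fovy" (degrees; the focal length in pixels is half the picture's height over the tangent of half this angle, whatever the lens; pixels are square), "cx", "cy" (the principal point, pixels), "k1" (the pictures are not rectified: a ray, as slopes to the right and down, at radius r is drawn at 1 + k1 r^2 times it, then the intrinsics apply), "R" (3x3) and "t" (3): a world point X has camera coordinates R X + t; the wrist camera has in their place "mount" (4x4, takes a point from camera to tool coordinates, whose origin is the TCP and whose axes are the flange's). Camera axes: x right, y down, z forward; pixel columns grow to the right and rows downward; lengths in m; the calibration is good to about 2 mm. A picture is of the moment at which its call begins: read the wrist's pose just before it.
- finish_job(): hands the job in; it is judged then, once.
Trained networks look in the newest picture that a camera, given by its name, has taken for a name from the list of things; names that differ only in an ending like _2 or _b are one class to them, and where a whole thing is asked for, a point or a joint stands for the part that bears it (a point fixed in the world has none). Each returns a list of dicts, best first, with "conf" (0 to 1); they miss things now and then, are a little off and sometimes report something else, mostly with a low value. They report only what shows in the picture. A call takes as long as a camera call.
- find_in(camera, thing): "pixel" ([column, row] in pixels, amid what is visible of it).
- silhouettes(camera, thing): "region" (480x640 bool, what is visible of it) and "pixel" ([column, row] in pixels, amid what is visible of it).
The state is a dict: "time": time; "q": joint angles; "joint_velocities": joint speeds; "joint_torque": joint torques, N m; "eef_pos": TCP position; "orientation": TCP orientation; "contact_force": force on the tool from outside, world axes, zero at the start; "moment": the same for the moment, N m; "gripper_width": finger opening in m; "finger_force": force on a finger pad.
Only numpy, scipy, OpenCV 4.12 (cv2) and the standard library are available. Lean on these libraries where they do the work, as an engineer would, in place of code of your own. Each camera call takes 0.05 s, during which the arm holds its last target. There are 200 camera calls.

## Working session

There is one attempt and no reset: what is moved stays moved. The work goes in short steps, Python scripts to look and compute and a tool call to move; the robot and the scene stay as the last step left them, time stands still between calls to the robot, and variables do not carry over. Pictures are saved under pics/ and viewed, at most 14 in all, crops included, and the job is handed in when it is done.

Besides the shell and the picture viewer there is one more tool, called after "Request:" as name(argument=value, ...), one argument or row to a line, values as JSON. play_rows: Moves the arm, as the interface text tells. Its arguments: {"type":"object","properties":{"commands":{"type":"array"},"force":{"type":"number"}},"required":["commands"]}

```bash
mkdir -p pics
cat > h.py <<'E'
import numpy as np, cv2
from workcell import *
from scipy.spatial.transform import Rotation as Ro
def K(c):
    f=240/np.tan(np.radians(c["fovy"])/2); return np.array([[f,0,c["cx"]],[0,f,c["cy"]],[0,0,1.]]),np.array([c["k1"],0,0,0,0.])
def ext(c,s=None):
    if "R" in c: return np.array(c["R"]),np.array(c["t"])
    T=np.eye(4);T[:3,:3]=Ro.from_euler('xyz',s["orientation"]).as_matrix();T[:3,3]=s["eef_pos"]
    M=np.linalg.inv(T@np.array(c["mount"]));return M[:3,:3],M[:3,3]
def cam(n):
    s=read_state();c=camera(n);c["Rw"],c["tw"]=ext(c,s);return c
def world(c,px,z=None):
    """px Nx2; z None: use depth map; else intersect plane z"""
    px=np.atleast_2d(np.asarray(px,float));k,d=K(c)
    n=cv2.undistortPoints(px[:,None],k,d)[:,0];r=np.c_[n,np.ones(len(n))]
    R,t=c["Rw"],c["tw"];o=-R.T@t;dw=r@R
    if z is None:
        D=c["z_map"][np.clip(px[:,1].round().astype(int),0,479),np.clip(px[:,0].round().astype(int),0,639)]
    else: D=(z-o[2])/dw[:,2]
    return o+dw*D[:,None]
def proj(c,X):
    k,d=K(c);R,t=c["Rw"],c["tw"]
    return cv2.projectPoints(np.atleast_2d(np.asarray(X,float)),cv2.Rodrigues(R)[0],t,k,d)[0][:,0]
E
python3 - <<'E'
from h import *
np.set_printoptions(precision=3,suppress=True)
s=read_state();print(s)
for n in("scene","side","wrist"):
    c=cam(n);cv2.imwrite(f"pics/{n}0.png",c["frame"]);print(n,c["fovy"],c["k1"],-c["Rw"].T@c["tw"],c["Rw"][2])
    if n=="wrist":print(np.array(c["mount"]))
    else:
        for t in("saddle0","cup","tray","isolator_base","isolator_tip","shuttle","oil0"):
            for r in silhouettes(n,t):
                if r["conf"]<.3: continue
                ys,xs=np.where(r["region"]);P=world(c,np.c_[xs,ys]);P=P[np.isfinite(P).all(1)]
                print(t,round(r["conf"],2),np.round(r["pixel"]),"med",np.median(P,0),"lo",np.percentile(P,3,0),"hi",np.percentile(P,97,0),len(xs))
E
```

```text
{'time': 0.0, 'q': array([-1.258,  0.125,  1.652,  0.   ,  1.368, -0.083]), 'joint_velocities': array([ 0.001, -0.   ,  0.001,  0.001, -0.001,  0.002]), 'joint_torque': array([  0.003, -42.361, -36.545,   0.   ,   0.007,   0.   ]), 'eef_pos': array([ 0.25 , -0.599,  0.23 ]), 'orientation': array([-3.14 , -0.   ,  0.396]), 'contact_force': array([-0.829, -0.405, -0.071]), 'moment': array([0.024, 0.011, 0.019]), 'finger_force': 0.0, 'gripper_width': 0.08533350151611924}
scene 56.279122989973715 0.007097095006663076 [1.206 0.419 0.608] [-0.678 -0.458 -0.575]
saddle0 0.72 [288. 202.] med [ 0.418 -0.212  0.019] lo [ 0.355 -0.253  0.001] hi [ 0.45  -0.174  0.042] 718
saddle0 0.71 [320. 225.] med [ 0.455 -0.087  0.02 ] lo [ 0.4   -0.114  0.004] hi [ 0.487 -0.059  0.042] 718
saddle0 0.68 [441. 268.] med [0.445 0.223 0.02 ] lo [0.404 0.182 0.004] hi [0.471 0.266 0.042] 1097
cup 0.64 [292. 258.] med [ 0.621 -0.044  0.04 ] lo [ 0.591 -0.073  0.014] hi [ 0.641 -0.024  0.054] 832
tray 0.77 [192. 208.] med [ 0.555 -0.401  0.01 ] lo [ 0.512 -0.439  0.003] hi [ 0.621 -0.331  0.026] 1170
isolator_bas
[... 1264 characters left out ...]
-0.084  0.01 ] lo [ 0.555 -0.223  0.003] hi [0.67  0.214 0.021] 7871
isolator_base 0.67 [312. 188.] med [0.58  0.363 0.022] lo [ 0.539  0.347 -0.001] hi [0.609 0.391 0.102] 586
isolator_tip 0.43 [316. 163.] med [0.599 0.379 0.069] lo [ 0.579  0.37  -0.003] hi [0.617 0.589 0.105] 213
shuttle 0.7 [342. 302.] med [ 0.61  -0.085  0.01 ] lo [ 0.555 -0.223  0.001] hi [0.671 0.216 0.021] 8010
oil0 0.6 [401. 216.] med [0.758 0.105 0.075] lo [0.734 0.09  0.   ] hi [0.788 0.13  0.188] 1920
wrist 66.02862572538739 -0.03899822983041116 [ 0.328 -0.569  0.375] [-0.296 -0.123 -0.947]
[[-0.001 -0.947 -0.321  0.084]
 [ 1.    -0.    -0.001  0.002]
 [ 0.001 -0.321  0.947 -0.143]
 [ 0.     0.     0.     1.   ]]
```

Run:
```python
import cv2,numpy as np
a=cv2.imread("pics/scene0.png")[150:390,140:560];b=cv2.imread("pics/side0.png")[130:480,160:460]
a=cv2.resize(a,(800,457));cv2.imwrite("pics/a.png",a);cv2.imwrite("pics/b.png",cv2.resize(b,None,fx=1.7,fy=1.7))
```

```text
(no output)
```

View pics/a.png

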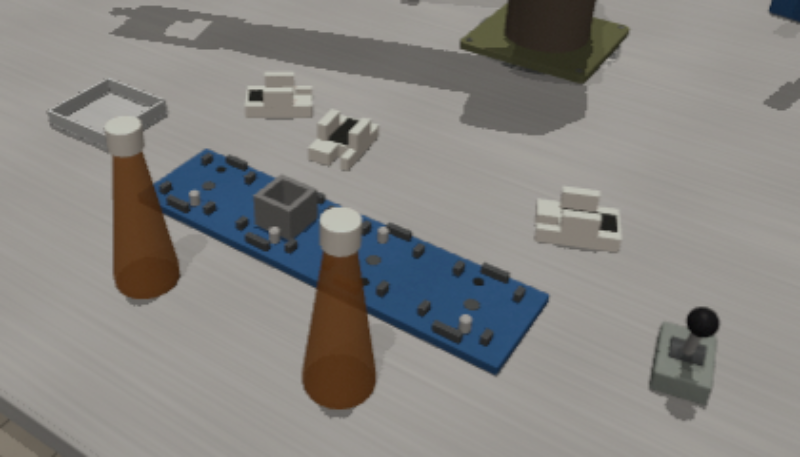

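View pics/b.png

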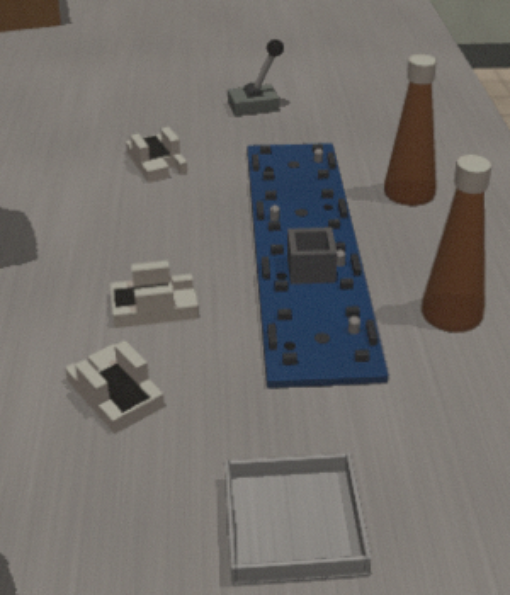

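Request:
play_rows(
  commands=[0.036,-0.015,0,0.08,1,0.072,-0.03,0,0.16,1,0.108,-0.045,0,0.24,1,0.144,-0.06,0,0.32,1,0.18,-0.075,0,0.396,1],
)

```text
time: 1.27
eef_pos: [0.3887, -0.4599, 0.2315]
orientation: [3.141, -0.0, -0.005]
contact_force: [1.1, -0.9, -0.2]
gripper_width: 0.0854
finger_force: 0.0
```

Request:
play_rows(
  commands=[0.01,-0.035,0,0,1,0.02,-0.07,0,0,1,0.03,-0.105,0,0,1,0.04,-0.14,0,0,1,0.04,-0.17,0,0,1],
)

```text
time: 1.68
eef_pos: [0.4287, -0.289, 0.2315]
orientation: [-3.141, -0.001, 0.001]
contact_force: [-1.0, 0.2, 0.8]
gripper_width: 0.0852
finger_force: 0.0
```

Request:
play_rows(
  commands=[0.01,-0.035,-0.01,0,1,0.02,-0.07,-0.02,0,1,0.03,-0.105,-0.02,0,1,0.04,-0.14,-0.02,0,1,0.04,-0.17,-0.02,0,1],
)

```text
time: 2.1
eef_pos: [0.4687, -0.1191, 0.252]
orientation: [3.142, -0.002, 0.001]
contact_force: [0.4, 0.9, 1.2]
gripper_width: 0.0855
finger_force: 0.0
```

```bash
cat >> h.py <<'E'
from scipy.optimize import least_squares
from scipy.spatial import cKDTree
def cloud(c):
    v,u=np.mgrid[0:480,0:640];px=np.c_[u.ravel(),v.ravel()];P=world(c,px);D=c["z_map"].ravel()
    return P[(D>0.05)&np.isfinite(P).all(1)]
def rect(x0,x1,y0,y1,s=.0015):
    return np.stack(np.meshgrid(np.arange(x0+s/2,x1,s),np.arange(y0+s/2,y1,s)),-1).reshape(-1,2)
def nestlugs():
    L=[rect(a*36-7,a*36+7,b*34-4,b*34+4,1) for a in(-1,1) for b in(-1,1)];return np.vstack(L)/1000
# model = list of (z, points2d)
SAD=[(.018,np.vstack([rect(-.045,.021,-.028,.028),rect(.021,.045,-.028,.002),rect(.021,.045,.018,.028)])),]
SAD[0]=(.018,SAD[0][1][(np.abs(SAD[0][1][:,1])<.016)|(np.abs(SAD[0][1][:,0])>.02)])
SAD.append((.040,np.vstack([rect(-.02,.02,.016,.028),rect(-.02,.02,-.028,-.016)])))
def fit(P,model,p0,tol=.006,rad=.06):
    """symmetric chamfer of xy layers; p=(x,y,yaw)"""
    lay=[]
    for z,M in model:
        Q=P[(abs(P[:,2]-z)<tol)][:,:2];Q=Q[np.hypot(*(Q-p0[:2]).T)<rad]
        if len(Q)>3000:Q=Q[np.random.default_rng(0).choice(len(Q),3000,False)]
        lay.append((Q,M,cKDTree(Q) if len(Q) else None,cKDTree(M)))
    def f(p):
        c,s=np.cos(p[2]),np.sin(p[2]);R=np.array([[c,-s],[s,c]]);o=[]
        for Q,M,tq,tm in lay:
            if tq is None: continue
            a=tm.query((Q-p[:2])@R)[0]/np.sqrt(len(Q));b=tq.query(M@R.T+p[:2])[0]/np.sqrt(len(M));o+=[a,b]
        return np.concatenate(o)*1000
    best=min((least_squares(f,[p0[0],p0[1],p0[2]],loss='soft_l1',f_scale=.05,diff_step=1e-4,x_scale=[.01,.01,.1]) for _ in[0]),key=lambda r:r.cost)
    return best.x,best.cost,[len(l[0]) for l in lay]
def saddles(c,P=None):
    P=cloud(c) if P is None else P;out=[]
    for r in silhouettes("wrist","saddle0"):
        if r["conf"]<.4: continue
        ys,xs=np.where(r["region"]);W=world(c,np.c_[xs,ys]);m=np.median(W,0)
        if abs(m[2]-.02)>.04: continue
        T=P[np.hypot(*(P[:,:2]-m[:2]).T)<.075];T=T[T[:,2]>.005]
        (cx,cy),_,_=cv2.minAreaRect(T[:,:2].astype(np.float32))
        b=min((fit(P,SAD,(m[0],m[1],a)) for a in np.arange(-3.14,3.14,.52)),key=lambda q:q[1])
        out.append((r["conf"],b))
    return out
E
python3 - <<'E'
from h import *
np.set_printoptions(precision=4,suppress=True)
print(read_state()["eef_pos"],read_state()["orientation"])
c=cam("wrist");cv2.imwrite("pics/w1.png",c["frame"])
P=cloud(c);np.save("c1.npy",P)
print(np.histogram(P[:,2],bins=np.arange(-.01,.06,.004)))
for s in saddles(c,P):print(s)
E
```

```text
[ 0.4687 -0.1191  0.252 ] [ 3.1415 -0.0018  0.0007]
(array([     0,    102, 172512,  17322,   1197,  36828,   4723,   9070,
         3512,    740,    421,    391,   2250,    212,    181,   1803,
           78]), array([-0.01 , -0.006, -0.002,  0.002,  0.006,  0.01 ,  0.014,  0.018,
        0.022,  0.026,  0.03 ,  0.034,  0.038,  0.042,  0.046,  0.05 ,
        0.054,  0.058]))
(0.92, (array([ 0.4065, -0.2212, -4.094 ]), np.float64(2.3327546930377703), [2887, 1023]))
(0.82, (array([ 0.4409, -0.0904,  0.132 ]), np.float64(0.9060746782469319), [3000, 986]))
(0.56, (array([ 0.4368,  0.2076, -1.2613]), np.float64(13.612970174140564), [1971, 371]))
```

View pics/w1.png

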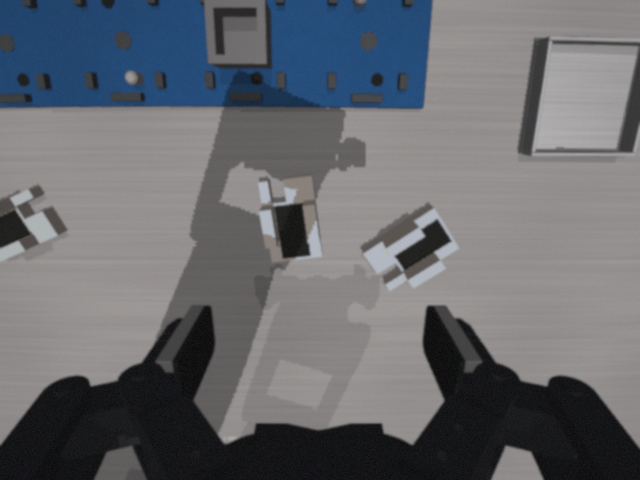

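Request:
play_rows(
  commands=[0.02,-0.035,0,0,1,0.03,-0.07,0,0,1,0.04,-0.105,0,0,0,0.05,-0.14,0,0,-1,0.05,-0.14,0,0,-1],
)

```text
time: 2.62
eef_pos: [0.5188, 0.0229, 0.2514]
orientation: [-3.14, -0.001, 0.005]
contact_force: [-0.5, -0.7, -0.2]
gripper_width: 0.0518
finger_force: 0.0
```

Request:
play_rows(
  commands=[0.01,-0.035,0,0,-1,0.02,-0.07,0,0,-1,0.03,-0.105,0,0,-1,0.04,-0.14,0,0,-1,0.04,-0.14,0,0,-1],
)

```text
time: 3.03
eef_pos: [0.5589, 0.1625, 0.2512]
orientation: [-3.14, -0.0, 0.004]
contact_force: [-1.1, -0.2, 0.3]
gripper_width: -0.0002
finger_force: 0.0
```

Run:
```python
from h import *
np.set_printoptions(precision=4,suppress=True)
print(read_state()["eef_pos"],read_state()["orientation"])
c=cam("wrist");cv2.imwrite("pics/w2.png",c["frame"])
P=cloud(c);np.save("c2.npy",P)
for s in saddles(c,P):print(s)
B=P[(np.hypot(P[:,0]-.58,P[:,1]-.378)<.09)]
H=B[(abs(B[:,2]-.025)<.004)];print("housing",cv2.minAreaRect(H[:,:2].astype(np.float32)),H.mean(0),len(H))
T=B[(B[:,2]>.08)&(B[:,2]<.12)]
r=least_squares(lambda p:np.linalg.norm(T-p,axis=1)-.013,T.mean(0)-[0,0,.01],loss='soft_l1',f_scale=.002);print("ball",r.x,len(T),r.cost)
# plate
Pa=np.vstack([np.load("c1.npy"),P]);Q=Pa[(abs(Pa[:,2]-.022)<.002)&(abs(Pa[:,0]-.61)<.07)&(abs(Pa[:,1])<.25)]
A=Pa[(abs(Pa[:,2]-.012)<.003)&(abs(Pa[:,0]-.61)<.08)&(abs(Pa[:,1])<.26)]
print("plate",cv2.minAreaRect(A[:,:2].astype(np.float32)))
L=[]
for k in range(4):
    y=-.174+.116*k
    for a in(-1,1):
        for b in(-1,1):L.append(rect(a*.036-.007,a*.036+.007,y+b*.034-.004,y+b*.034+.004))
    # end lugs handled by side lugs only
M=np.vstack(L)
for nm,PP in(("1",np.load("c1.npy")),("2",P),("both",Pa)):
    PP=PP[(abs(PP[:,0]-.612)<.047)|(PP[:,2]>1)]
    q=PP[(abs(PP[:,2]-.022)<.003)][:,:2];q=q[(abs(q[:,1])<.25)];t=cKDTree(M)
    def f(p):
        co,s=np.cos(p[2]),np.sin(p[2]);R=np.array([[co,-s],[s,co]]);return np.minimum(t.query((q-p[:2])@R)[0]*1000,8)
    r=least_squares(f,[.612,0,0.],loss='soft_l1',f_scale=1,diff_step=1e-4,x_scale=[.01,.01,.1]);print(nm,r.x,len(q),np.median(f(r.x)))
```

```text
[0.5589 0.1625 0.2512] [-3.1398 -0.0005  0.0036]
(0.92, (array([ 0.4332,  0.2219, -1.1598]), np.float64(4.519650733050213), [2113, 812]))
(0.74, (array([ 0.3998, -0.2062, -1.0051]), np.float64(21.79696479788492), [1295, 250]))
(0.69, (array([ 0.4407, -0.0897,  0.1242]), np.float64(3.444343932819699), [2405, 1000]))
housing ((0.5751388072967529, 0.3767678439617157), (0.0695495754480362, 0.05163215100765228), 10.436088562011719) [0.5767 0.3726 0.0256] 2409
ball [0.6081 0.3833 0.095 ] 986 0.00037811162927228086
plate ((0.6164166331291199, 0.007962256669998169), (0.46502217650413513, 0.12089899927377701), 89.37355041503906)
1 [ 0.6164  0.0078 -0.0095] 3175 8.0
2 [ 0.6169  0.0086 -0.0096] 3065 1.032788937255581
both [ 0.6167  0.0082 -0.0094] 6240 8.0
```

View pics/w2.png

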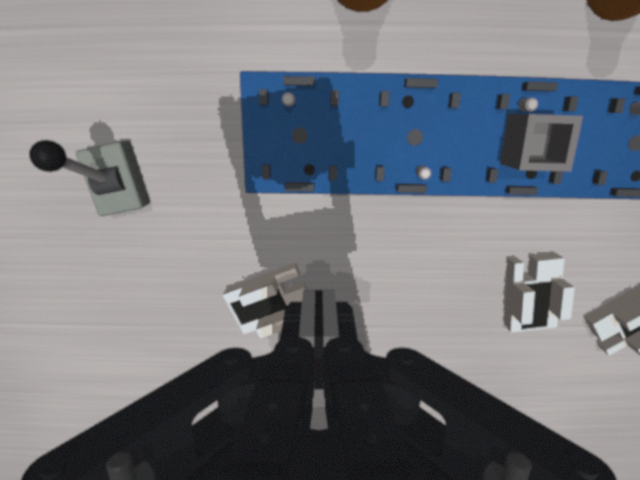

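Request:
play_rows(
  commands=[0.016,-0.038,0,0,-1,0.032,-0.076,0.0,0,-1,0.048,-0.114,0.0,0,-1,0.064,-0.152,0.01,0,-1,0.08,-0.19,0.02,0,-1],
)

```text
time: 3.55
eef_pos: [0.6392, 0.3469, 0.2328]
orientation: [-3.141, -0.002, -0.003]
contact_force: [3.0, 0.1, -0.2]
gripper_width: 0.0001
finger_force: 0.0
```

Request:
play_rows(
  commands=[0.016,-0.0385,0,0,-1,0.016,-0.0385,0.036,0,-1,0.016,-0.0385,0.072,0,-1,0.016,-0.0385,0.108,0,-1,0.016,-0.0385,0.142,0,-1],
)

```text
time: 3.97
eef_pos: [0.654, 0.3836, 0.0878]
orientation: [3.141, 0.0, -0.002]
contact_force: [-0.5, 0.4, -0.2]
gripper_width: 0.0004
finger_force: 0.0
```

Request:
play_rows(
  commands=[-0.02,0.004,0.009,0,-1,-0.042,0.008,0.009,0,-1,-0.064,0.012,0.009,0,-1,-0.08,0.015,0.009,0,-1,-0.086,0.016,0.009,0,-1],
)

```text
time: 4.38
eef_pos: [0.5663, 0.3673, 0.0802]
orientation: [3.14, 0.001, -0.002]
contact_force: [1.7, -0.7, -0.6]
gripper_width: 0.0001
finger_force: 0.5
```

```bash
cat >> h.py <<'E'
def ball():
    """ball centre from scene and side depth"""
    for n in("scene","side"):
        c=cam(n);P=cloud(c);B=P[(np.hypot(P[:,0]-.575,P[:,1]-.377)<.07)&(P[:,2]>.08)&(P[:,2]<.11)]
        k=[tuple(np.round(x["pixel"])) for x in find_in(n,"isolator_tip")[:2]]
        print(n,"hi pts",len(B),B.mean(0) if len(B) else "",[world(c,[p])[0] for p in k])
E
python3 - <<'E'
from h import *
np.set_printoptions(precision=4,suppress=True)
s=read_state();print(s["eef_pos"],s["contact_force"]);ball()
E
```

```text
[0.5663 0.3673 0.0802] [ 1.6878 -0.6744 -0.6041]
scene hi pts 227 [0.5723 0.3694 0.0984] [array([0.5645, 0.3792, 0.053 ])]
side hi pts 185 [0.553  0.3612 0.0963] [array([0.5483, 0.3701, 0.0779]), array([0.4283, 0.2049, 0.0162])]
```

Request:
play_rows(
  commands=[-0.003,0,0,0,-1,-0.006,0.001,0,0,-1,-0.006,0.001,0,0,-1],
)

```text
time: 4.83
eef_pos: [0.5615, 0.3688, 0.0807]
orientation: [3.141, -0.0, -0.0]
contact_force: [0.5, -0.4, -0.1]
gripper_width: -0.0004
finger_force: 0.3
```

Request:
play_rows(
  commands=[0.005,0,-0.02,0,-1,0.005,0,-0.06,0,-1,0.005,0.0,-0.1,0,-1,-0.01,0.03,-0.13,0,1,-0.03,0.06,-0.14,0,1],
)

```text
time: 5.25
eef_pos: [0.5342, 0.3106, 0.227]
orientation: [-3.138, -0.009, 0.002]
contact_force: [1.5, -1.6, 1.3]
gripper_width: 0.0234
finger_force: 0.0
```

Run:
```python
from h import *
np.set_printoptions(precision=4,suppress=True)
s=read_state();print(s["eef_pos"],s["contact_force"]);ball()
c=cam("wrist");P=cloud(c);B=P[(np.hypot(P[:,0]-.575,P[:,1]-.377)<.08)&(P[:,2]>.08)&(P[:,2]<.12)]
r=least_squares(lambda p:np.linalg.norm(B-p,axis=1)-.013,B.mean(0)-[0,0,.01],loss='soft_l1',f_scale=.002);print("ball",r.x,len(B))
for s in saddles(c,P):print(s)
```

```text
[0.5342 0.3106 0.227 ] [ 1.4772 -1.5635  1.276 ]
scene hi pts 218 [0.543  0.3718 0.0976] [array([0.5485, 0.3754, 0.0783])]
side hi pts 91 [0.5356 0.3639 0.0942] [array([ 0.6054, -0.0832,  0.0114]), array([0.5357, 0.3596, 0.0912])]
ball [0.5388 0.3702 0.0933] 952
(0.9, (array([ 0.4348,  0.2177, -1.1763]), np.float64(9.365772201536688), [2484, 730]))
```

Request:
play_rows(
  commands=[0.01,0.039,0,0,1,0.02,0.078,0,0,1,0.03,0.117,0,0,1,0.04,0.156,0,0,1,0.05,0.195,0,0.011,1],
)

```text
time: 5.97
eef_pos: [0.5817, 0.113, 0.2193]
orientation: [3.142, 0.002, -0.01]
contact_force: [1.1, -0.1, -0.7]
gripper_width: 0.0852
finger_force: 0.0
```

Request:
play_rows(
  commands=[0.01,0.038,0.01,0,1,0.02,0.076,0.02,0,1,0.03,0.114,0.04,0,1,0.032,0.15,0.06,0,1,0.032,0.165,0.07,0,1],
)

```text
time: 6.38
eef_pos: [0.611, -0.0546, 0.1466]
orientation: [3.141, 0.005, -0.013]
contact_force: [-0.7, -0.2, -0.3]
gripper_width: 0.0856
finger_force: 0.0
```

Run:
```python
from h import *
np.set_printoptions(precision=4,suppress=True)
s=read_state();print(s["eef_pos"],s["orientation"])
c=cam("wrist");cv2.imwrite("pics/w3.png",c["frame"]);P=cloud(c)
for nm,Q in(("now",P),("c1",np.load("c1.npy")),("c2",np.load("c2.npy"))):
    B=Q[(np.hypot(Q[:,0]-.616,Q[:,1]+.05)<.05)&(abs(Q[:,2]-.052)<.004)];print(nm,len(B),cv2.minAreaRect(B[:,:2].astype(np.float32)) if len(B) else "")
for n in("scene","side"):
    c=cam(n);P=cloud(c);B=P[(abs(P[:,0]-.56)<.09)&(abs(P[:,1]+.386)<.09)&(abs(P[:,2]-.025)<.004)];print("tray",cv2.minAreaRect(B[:,:2].astype(np.float32)))
```

```text
[ 0.611  -0.0546  0.1466] [ 3.1413  0.0049 -0.0133]
now 2816 ((0.6159870624542236, -0.05023808777332306), (0.05017916113138199, 0.05100591853260994), 89.41249084472656)
c1 1970 ((0.615435779094696, -0.05033218860626221), (0.05105362832546234, 0.04928288981318474), 89.06471252441406)
c2 1697 ((0.6159626245498657, -0.05004379153251648), (0.052110303193330765, 0.05005272850394249), 89.39718627929688)
tray ((0.5655044317245483, -0.3859615921974182), (0.11138622462749481, 0.11430155485868454), 0.5042882561683655)
tray ((0.5635128617286682, -0.3866769075393677), (0.11065836250782013, 0.11215036362409592), 1.2450063228607178)
```

Request:
play_rows(
  commands=[0.005,-0.0045,0.03,0,1,0.005,-0.0045,0.06,0,1,0.005,-0.0045,0.09,0,1,0.005,-0.0045,0.115,0,1,0.005,-0.0045,0.12,0,1],
  force=60,
)

```text
time: 6.95
eef_pos: [0.6136, -0.0446, 0.0258]
orientation: [-3.14, 0.008, -0.009]
contact_force: [-1.3, 0.3, -0.8]
gripper_width: 0.0854
finger_force: 0.0
```

Request:
play_rows(
  commands=[0,0,0,0,-0.5,0,0,0,0,-1,0,0,0,0,-1,0,0,0,0,-1,0,0,0,0,-1],
)

```text
time: 7.37
eef_pos: [0.6189, -0.0471, 0.0339]
orientation: [3.141, -0.006, -0.011]
contact_force: [0.6, 1.3, 5.3]
gripper_width: 0.0487
finger_force: 64.8
```

Request:
play_rows(
  commands=[0,0,-0.02,0,-1,0,0,-0.05,0,-1,0,0,-0.08,0,-1,0,0,-0.1,0,-1,0,0,-0.1,0,-1],
)

```text
time: 7.78
eef_pos: [0.6202, -0.0476, 0.1379]
orientation: [3.14, -0.011, -0.011]
contact_force: [1.2, -0.6, -0.7]
gripper_width: 0.0489
finger_force: 64.1
```

Request:
play_rows(
  commands=[-0.006,0.038,0,0,-1,-0.012,0.076,0,0,-1,-0.018,0.114,0,0,-1,-0.024,0.152,0,0,-1,-0.03,0.19,0,0,-1],
)

```text
time: 8.2
eef_pos: [0.5832, -0.2378, 0.1296]
orientation: [-3.141, 0.001, -0.011]
contact_force: [0.3, 0.7, -1.2]
gripper_width: 0.0484
finger_force: 64.1
```

Request:
play_rows(
  commands=[-0.006,0.038,0,0,-1,-0.012,0.076,0,0,-1,-0.018,0.114,0,0,-1,-0.024,0.148,0.02,0,-1,-0.024,0.148,0.05,0,-1],
)

```text
time: 8.62
eef_pos: [0.5592, -0.3923, 0.0841]
orientation: [3.134, -0.007, -0.016]
contact_force: [0.6, 0.4, -0.9]
gripper_width: 0.0483
finger_force: 64.1
```

Request:
play_rows(
  commands=[0,0,0.02,0,-1,0,0,0.04,0,-1,0,0,0.05,0,-1,0,0,0.053,0,-1,0,0,0.053,0,-1],
)

```text
time: 9.03
eef_pos: [0.5583, -0.3839, 0.0268]
orientation: [-3.141, 0.001, -0.011]
contact_force: [-0.0, 0.0, -1.3]
gripper_width: 0.0485
finger_force: 64.5
```

Request:
play_rows(
  commands=[0,0,0,0,0.3,0,0,0,0,0.4,0,0,0,0,0.4,0,0,-0.03,0,0.4,0,0,-0.07,0,1],
)

```text
time: 9.45
eef_pos: [0.5561, -0.3821, 0.0936]
orientation: [-3.136, 0.007, -0.011]
contact_force: [0.6, 0.0, 0.6]
gripper_width: 0.0702
finger_force: 0.0
```

Request:
play_rows(
  commands=[-0.025,-0.03,-0.02,0.1,1,-0.05,-0.06,-0.04,0.2,1,-0.075,-0.09,-0.06,0.3,1,-0.1,-0.12,-0.08,0.4,1,-0.125,-0.145,-0.09,0.5,1],
)

```text
time: 9.87
eef_pos: [0.4377, -0.2398, 0.1892]
orientation: [3.141, -0.004, -0.516]
contact_force: [0.1, 0.3, 1.2]
gripper_width: 0.0856
finger_force: 0.0
```

Request:
play_rows(
  commands=[0,0,0,0.12,1,0,0,0,0.24,1,0,0,0,0.36,1,0,0,0,0.44,1,0,0,0,0.44,1],
)

```text
time: 10.28
eef_pos: [0.4379, -0.2405, 0.1875]
orientation: [-3.141, -0.002, -0.952]
contact_force: [-0.2, -0.1, -0.1]
gripper_width: 0.0851
finger_force: 0.0
```

```bash
cat >> h.py <<'E'
def goto(x,y,z=None,yaw=None):
    """shift/turn in tool axes to bring the TCP to the target"""
    s=read_state();p=s["eef_pos"];w=s["orientation"][2]
    dx,dy=x-p[0],y-p[1];r=[dx*np.cos(w)+dy*np.sin(w),dx*np.sin(w)-dy*np.cos(w),p[2]-z if z is not None else 0,0]
    if yaw is not None:r[3]=-((yaw-w+np.pi)%(2*np.pi)-np.pi)
    print("pose",np.round(p,4),np.round(s["orientation"],3),"-> shift",np.round(r,4))
E
python3 - <<'E'
from h import *
np.set_printoptions(precision=4,suppress=True)
c=cam("wrist");cv2.imwrite("pics/w4.png",c["frame"])
for s in saddles(c):print(s)
goto(.4065,-.2212,.1,2.189)
c=cam("side");P=cloud(c);B=P[(abs(P[:,0]-.5645)<.045)&(abs(P[:,1]+.386)<.045)&(abs(P[:,2]-.044)<.004)];print("cup",B.mean(0),len(B))
E
```

```text
(0.82, (array([ 0.4064, -0.2215,  2.1833]), np.float64(0.9786573023565137), [3000, 1352]))
(0.74, (array([0.4452, 0.1756, 3.7505]), np.float64(23.93316713140262), [77, 0]))
(0.72, (array([ 0.4381, -0.0924,  0.1203]), np.float64(8.906989029787885), [2521, 1063]))
pose [ 0.4379 -0.2406  0.1871] [-3.141 -0.001 -0.949] -> shift [-0.0341  0.0143  0.0871 -3.1379]
cup [ 0.5537 -0.3855  0.0426] 595
```

View pics/w4.png

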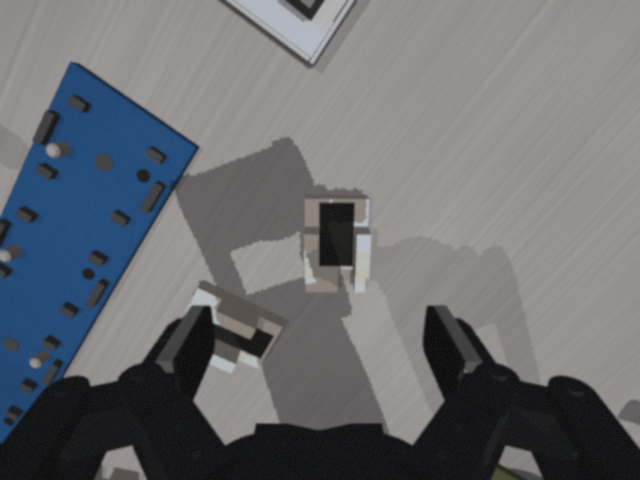

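Request:
play_rows(
  commands=[-0.017,0.007,0.03,0.005,1,-0.034,0.0145,0.065,0.009,1,-0.034,0.0145,0.1,0.009,1,-0.034,0.0145,0.12,0.009,1,-0.034,0.0145,0.125,0.009,1],
)

```text
time: 10.85
eef_pos: [0.4033, -0.2192, 0.0572]
orientation: [3.139, 0.008, -0.959]
contact_force: [-0.8, 0.6, -0.7]
gripper_width: 0.085
finger_force: 0.0
```

Request:
play_rows(
  commands=[0,0,0.015,0,1,0,0,0.03,0,1,0,0,0.04,0,1,0,0,0.046,0,1,0,0,0.048,0,1],
)

```text
time: 11.27
eef_pos: [0.4063, -0.2213, 0.0133]
orientation: [3.141, 0.001, -0.96]
contact_force: [0.5, 0.4, 0.4]
gripper_width: 0.0857
finger_force: 0.0
```

Run:
```python
from h import *
goto(.4064,-.2215,.014,2.183-np.pi)
```

```text
pose [ 0.4063 -0.2213  0.0133] [ 3.141e+00  1.000e-03 -9.600e-01] -> shift [ 0.0002  0.     -0.0007 -0.0013]
```

Request:
play_rows(
  commands=[0,0,0,0,-0.5,0,0,0,0,-1,0,0,0,0,-1,0,0,0,0,-1,0,0,0,0,-1],
  force=80,
)

```text
time: 11.68
eef_pos: [0.4074, -0.2221, 0.015]
orientation: [-3.141, -0.003, -0.96]
contact_force: [0.6, -0.0, 5.5]
gripper_width: 0.0543
finger_force: 87.0
```

Request:
play_rows(
  commands=[0,0,-0.015,0,-1,0,0,-0.035,0,-1,0,0,-0.06,0,-1,0,0,-0.085,0,-1,0,0,-0.095,0,-1],
)

```text
time: 12.1
eef_pos: [0.4076, -0.2222, 0.1118]
orientation: [-3.14, -0.005, -0.96]
contact_force: [0.9, -0.8, -0.9]
gripper_width: 0.0548
finger_force: 86.4
```

Request:
play_rows(
  commands=[-0.01,-0.03,0,-0.09,-1,-0.022,-0.065,0,-0.19,-1,-0.034,-0.1,0,-0.29,-1,-0.046,-0.135,0,-0.39,-1,-0.057,-0.17,0,-0.49,-1],
)

```text
time: 12.52
eef_pos: [0.5128, -0.0753, 0.1075]
orientation: [3.141, 0.001, -0.465]
contact_force: [0.4, -1.0, -1.2]
gripper_width: 0.0545
finger_force: 86.4
```

Run:
```python
from h import *
goto(.6171,.066,.11,-.0095);s=read_state();print(s["gripper_width"],s["finger_force"])
```

```text
pose [ 0.5128 -0.0753  0.1075] [ 3.141e+00  1.000e-03 -4.650e-01] -> shift [ 0.0297 -0.1731 -0.0025 -0.4559]
0.05446793072615178 86.36770248413086
```

Request:
play_rows(
  commands=[0.008,-0.04,0,-0.11,-1,0.015,-0.08,0,-0.22,-1,0.023,-0.12,0,-0.33,-1,0.028,-0.155,0,-0.43,-1,0.03,-0.173,0,-0.456,-1],
)

```text
time: 12.93
eef_pos: [0.6192, 0.0669, 0.1074]
orientation: [-3.141, 0.0, -0.008]
contact_force: [-0.7, -1.0, -1.0]
gripper_width: 0.0543
finger_force: 86.3
```

Request:
play_rows(
  commands=[0,0,0,0,-1,0,0,0,0,-1],
)

```text
time: 13.1
eef_pos: [0.6174, 0.0643, 0.1071]
orientation: [3.141, 0.002, -0.013]
contact_force: [0.5, 0.4, -1.8]
gripper_width: 0.0545
finger_force: 86.3
```

```bash
cat >> h.py <<'E'
def held(c,P=None):
    """fit the saddle in the gripper: pose in tool-xy, using its cheek tops' and slab layers found by height"""
    s=read_state();P=cloud(c) if P is None else P;w=s["orientation"][2];p=s["eef_pos"]
    R=np.array([[np.cos(w),np.sin(w)],[np.sin(w),-np.cos(w)]]);L=np.c_[(P[:,:2]-p[:2])@R.T,P[:,2]-p[2]]
    L=L[(abs(L[:,0])<.06)&(abs(L[:,1])<.04)&(abs(L[:,2])<.04)];return L
E
python3 - <<'E'
from h import *
np.set_printoptions(precision=4,suppress=True)
goto(.6171,.066,.11,-.0095)
c=cam("wrist");cv2.imwrite("pics/w5.png",c["frame"]);L=held(c);np.save("L.npy",L)
print(np.histogram(L[:,2],bins=np.arange(-.04,.04,.004)))
E
```

```text
pose [0.6174 0.0643 0.1071] [ 3.141  0.002 -0.013] -> shift [-0.0003 -0.0017 -0.0029 -0.0032]
(array([   0,    0,    0,    0,    0,    1,  236,  330,  356,  373, 9945,
       7272,  551,  684,  758,  860, 6192,  622,  691]), array([-0.04 , -0.036, -0.032, -0.028, -0.024, -0.02 , -0.016, -0.012,
       -0.008, -0.004, -0.   ,  0.004,  0.008,  0.012,  0.016,  0.02 ,
        0.024,  0.028,  0.032,  0.036]))
```

View pics/w5.png

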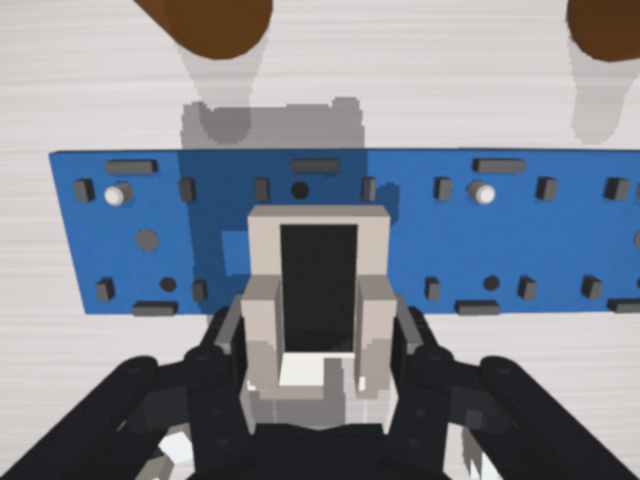

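```bash
cat >> h.py <<'E'
def heldfit(L,flip):
    Q=L.copy();m=L[(abs(L[:,2]-.004)<.004)]
    mod=[(.004,SAD[0][1]),(.026,SAD[1][1])]
    # tool y is mirrored against tool-down; use -y so that yaw is right-handed from above
    Q[:,1]*=-1
    r,cst,n=fit(Q,mod,(0,0,np.pi if flip else 0),tol=.005)
    f=m[m[:,0]>.02];print("held x,y(world sense),yaw",r,cst,n,"far edge x",np.percentile(f[:,0],[95,99]),"y",np.percentile(f[:,1],[1,99]))
def plate(P,kmin=0):
    M=np.vstack([rect(a*.036-.007,a*.036+.007,-.174+.116*k+b*.034-.004,-.174+.116*k+b*.034+.004) for k in range(4) for a in(-1,1) for b in(-1,1)])
    q=P[(abs(P[:,0]-.6165)<.046)&(abs(P[:,2]-.0215)<.002)&(abs(P[:,1])<.245)][:,:2];t=cKDTree(M);p=np.array([.6165,.008,-.0095])
    for _ in range(4):
        def f(p,q=q):
            co,s=np.cos(p[2]),np.sin(p[2]);return t.query((q-p[:2])@np.array([[co,-s],[s,co]]))[0]*1000
        q2=q[f(p)<3];p=least_squares(lambda p:f(p,q2),p,loss='soft_l1',f_scale=.3,diff_step=1e-4,x_scale=[.01,.01,.1]).x
    A=P[(abs(P[:,2]-.012)<.003)&(abs(P[:,0]-.6165)<.08)&(abs(P[:,1])<.27)]
    print("plate",p,len(q2),"edges x",np.percentile(A[:,0],[.3,99.7]))
E
python3 - <<'E'
from h import *
np.set_printoptions(precision=4,suppress=True)
heldfit(np.load("L.npy"),True)
for n in("scene","side","wrist"):
    c=cam(n);plate(cloud(c))
plate(np.load("c2.npy"));plate(np.load("c1.npy"))
E
```

```text
held x,y(world sense),yaw [-0.0003 -0.0001  3.1456] 3.134022877132117 [3000, 3000] far edge x [0.0443 0.0447] y [-0.0275  0.0274]
plate [ 0.6165  0.0089 -0.0081] 257 edges x [0.5562 0.6778]
plate [ 0.6146  0.0069 -0.0083] 193 edges x [0.5531 0.6731]
plate [ 0.6172  0.0082 -0.0101] 3096 edges x [0.5575 0.6778]
plate [ 0.6169  0.0086 -0.0098] 1565 edges x [0.5564 0.6772]
plate [ 0.6164  0.0079 -0.0093] 1154 edges x [0.5554 0.6527]
```

Request:
play_rows(
  commands=[0,-0.002,0.015,-0.003,-1,0,-0.002,0.035,-0.003,-1,0,-0.002,0.048,-0.003,-1,0,-0.002,0.053,-0.003,-1,0,-0.002,0.055,-0.003,-1],
)

```text
time: 13.72
eef_pos: [0.6166, 0.0649, 0.0519]
orientation: [3.141, 0.003, -0.012]
contact_force: [-0.4, -0.8, -1.1]
gripper_width: 0.0547
finger_force: 56.9
```

Request:
play_rows(
  commands=[0,0,0,0,-1,0,0,0,0,-1],
)

```text
time: 13.88
eef_pos: [0.6186, 0.0654, 0.0544]
orientation: [-3.142, -0.001, -0.012]
contact_force: [0.0, -0.8, -1.8]
gripper_width: 0.0544
finger_force: 89.6
```

Run:
```python
from h import *
np.set_printoptions(precision=4,suppress=True)
goto(.6174,.0663,.026,-.0098)
c=cam("wrist");P=cloud(c);plate(P);heldfit(held(c,P),True)
```

```text
pose [0.6186 0.0654 0.0544] [-3.142 -0.001 -0.012] -> shift [-0.0012 -0.0009  0.0284 -0.0017]
plate [ 0.6174  0.0079 -0.0099] 3744 edges x [0.5582 0.6779]
held x,y(world sense),yaw [-0.0009 -0.0009  3.1427] 3.106103558814963 [3000, 3000] far edge x [0.0438 0.0441] y [-0.0265  0.0284]
```

Request:
play_rows(
  commands=[-0.0005,-0.0015,0,-0.002,-1,-0.0005,-0.0015,0.007,-0.002,-1,-0.0005,-0.0015,0.014,-0.002,-1,-0.0005,-0.0015,0.02,-0.002,-1,-0.0005,-0.0015,0.02,-0.002,-1],
)

```text
time: 14.35
eef_pos: [0.6161, 0.0671, 0.0313]
orientation: [3.141, 0.003, -0.009]
contact_force: [-1.0, 0.2, -2.5]
gripper_width: 0.0547
finger_force: 89.8
```

Request:
play_rows(
  commands=[0,0,0.004,0,-1,0,0,0.008,0,-1,0,0,0.008,0,-1],
)

```text
time: 14.6
eef_pos: [0.6181, 0.0671, 0.027]
orientation: [-3.142, -0.0, -0.009]
contact_force: [-2.8, -1.2, 5.3]
gripper_width: 0.0543
finger_force: 91.0
```

Request:
play_rows(
  commands=[0,0,0.001,0,-1,0,0,0.001,0,0.5,0,0,0.001,0,1,0,0,0.001,0,1,0,0,0.001,0,1],
)

```text
time: 15.02
eef_pos: [0.6175, 0.067, 0.0243]
orientation: [-3.142, 0.0, -0.009]
contact_force: [0.6, 0.0, -0.7]
gripper_width: 0.0852
finger_force: 0.0
```

Request:
play_rows(
  commands=[0,0,-0.015,0,1,0,0,-0.04,0,1,0,0,-0.075,0,1,0,0,-0.11,0,1,0,0,-0.13,0,1],
)

```text
time: 15.43
eef_pos: [0.6192, 0.0671, 0.1588]
orientation: [-3.141, -0.005, -0.009]
contact_force: [0.5, 0.3, 0.2]
gripper_width: 0.0853
finger_force: 0.0
```

```bash
cat >> h.py <<'E'
def seated(P,x,y,flip):
    Q=P[(np.hypot(P[:,0]-x,P[:,1]-y)<.06)]
    r=fit(Q,[(.030,SAD[0][1]),(.052,SAD[1][1])],(x,y,np.pi if flip else 0),tol=.005)
    C=Q[(abs(Q[:,2]-.052)<.01)&(np.hypot(Q[:,0]-x,Q[:,1]-y)<.034)];S=Q[(abs(Q[:,2]-.03)<.008)]
    A=np.c_[C[:,:2]-[x,y],np.ones(len(C))];print("seated",r[0],r[1],r[2],"cheek z",np.median(C[:,2]) if len(C) else None,"tilt",np.linalg.lstsq(A,C[:,2],rcond=None)[0] if len(C) else "")
E
python3 - <<'E'
from h import *
np.set_printoptions(precision=4,suppress=True)
c=cam("wrist");P=cloud(c);plate(P);seated(P,.618,.066,True)
for s in saddles(c,P):print(s)
goto(.4408,-.0900,.19,.128)
E
```

```text
plate [ 0.6173  0.0082 -0.0096] 2585 edges x [0.5566 0.6774]
seated [0.6181 0.0662 3.1335] 1.2302087155555297 [3000, 1886] cheek z 0.052482413477390744 tilt [-0.0269  0.0041  0.0521]
(0.93, (array([ 0.6228,  0.0681, -1.624 ]), np.float64(50.4522327277961), [3000, 227]))
(0.9, (array([ 0.4828, -0.0994,  1.2589]), np.float64(34.32753010841547), [270, 0]))
(0.8, (array([0.4395, 0.1811, 0.261 ]), np.float64(26.419562237150053), [481, 0]))
pose [0.6207 0.0671 0.1604] [-3.141 -0.01  -0.009] -> shift [-0.1785  0.1588 -0.0296 -0.1372]
```

Request:
play_rows(
  commands=[-0.029,0.027,-0.01,-0.03,1,-0.058,0.054,-0.02,-0.06,1,-0.087,0.081,-0.03,-0.09,1,-0.116,0.108,-0.03,-0.12,1,-0.14,0.13,-0.03,-0.137,1],
)

```text
time: 15.95
eef_pos: [0.4743, -0.0627, 0.1836]
orientation: [3.142, 0.001, 0.129]
contact_force: [0.2, -0.4, 0.6]
gripper_width: 0.0855
finger_force: 0.0
```

Request:
play_rows(
  commands=[-0.028,0.03,0,0,1,-0.03,0.032,0,0,1,-0.03,0.032,0,0,1,-0.03,0.032,0,0,1],
)

```text
time: 16.28
eef_pos: [0.4504, -0.0971, 0.1837]
orientation: [-3.141, 0.001, 0.127]
contact_force: [0.1, -0.2, 0.5]
gripper_width: 0.085
finger_force: 0.0
```

Run:
```python
from h import *
np.set_printoptions(precision=4,suppress=True)
c=cam("wrist");cv2.imwrite("pics/w6.png",c["frame"]);P=cloud(c)
S=saddles(c,P)
for s in S:print(s)
b=min(S,key=lambda s:s[1][1])[1][0];goto(b[0],b[1],.014,b[2])
```

```text
(0.93, (array([ 0.4407, -0.0902,  0.1185]), np.float64(0.8461613427864005), [3000, 1466]))
(0.83, (array([0.4401, 0.1788, 0.1356]), np.float64(27.675368049946897), [549, 0]))
(0.74, (array([0.5719, 0.0622, 1.8709]), np.float64(8.763225112035482), [3000, 0]))
pose [ 0.451  -0.0965  0.184 ] [-3.141  0.001  0.129] -> shift [-0.0095 -0.0075  0.17    0.0105]
```

Request:
play_rows(
  commands=[-0.0095,-0.0075,0.03,0.009,1,-0.0095,-0.0075,0.065,0.009,1,-0.0095,-0.0075,0.1,0.009,1,-0.0095,-0.0075,0.12,0.009,1,-0.0095,-0.0075,0.125,0.009,1],
)

```text
time: 16.8
eef_pos: [0.4375, -0.0888, 0.0548]
orientation: [-3.138, 0.008, 0.121]
contact_force: [0.2, 0.8, 0.5]
gripper_width: 0.0853
finger_force: 0.0
```

Request:
play_rows(
  commands=[0,0,0.015,0,1,0,0,0.03,0,1,0,0,0.038,0,1,0,0,0.043,0,1,0,0,0.044,0,1],
)

```text
time: 17.22
eef_pos: [0.4405, -0.0906, 0.0153]
orientation: [-3.141, 0.001, 0.12]
contact_force: [0.3, 0.3, 0.5]
gripper_width: 0.0854
finger_force: 0.0
```

Run:
```python
from h import *
goto(.4407,-.0902,.014,.1185)
```

```text
pose [ 0.4405 -0.0906  0.0153] [-3.141e+00  1.000e-03  1.200e-01] -> shift [ 0.0002 -0.0004  0.0013  0.0012]
```

Request:
play_rows(
  commands=[0,0,0.001,0,-0.5,0,0,0.001,0,-1,0,0,0.001,0,-1,0,0,0.001,0,-1,0,0,0.001,0,-1],
  force=90,
)

```text
time: 17.63
eef_pos: [0.4416, -0.0914, 0.016]
orientation: [3.14, -0.003, 0.119]
contact_force: [0.8, -0.3, 5.4]
gripper_width: 0.0539
finger_force: 97.3
```

Request:
play_rows(
  commands=[0,0,-0.015,0,-1,0,0,-0.035,0,-1,0,0,-0.06,0,-1,0,0,-0.085,0,-1,0,0,-0.095,0,-1],
)

```text
time: 18.05
eef_pos: [0.4417, -0.0915, 0.1126]
orientation: [3.14, -0.004, 0.119]
contact_force: [1.1, -0.1, -1.9]
gripper_width: 0.0543
finger_force: 96.7
```

Request:
play_rows(
  commands=[0.036,-0.004,0,0.03,-1,0.074,-0.008,0,0.06,-1,0.112,-0.012,0,0.09,-1,0.148,-0.016,0,0.12,-1,0.17,-0.018,0,0.13,-1],
)

```text
time: 18.47
eef_pos: [0.6093, -0.0521, 0.1084]
orientation: [-3.141, -0.0, -0.012]
contact_force: [0.3, -0.5, -1.3]
gripper_width: 0.0543
finger_force: 96.6
```

Request:
play_rows(
  commands=[0.005,0,0,0,-1,0.008,0,0,0,-1,0.008,0,0,0,-1],
)

```text
time: 18.72
eef_pos: [0.6141, -0.0531, 0.1082]
orientation: [-3.141, 0.002, -0.011]
contact_force: [-0.4, 0.1, -1.6]
gripper_width: 0.0545
finger_force: 96.6
```

Run:
```python
from h import *
np.set_printoptions(precision=4,suppress=True)
goto(.6166,-.0499,.054,-.0097)
c=cam("wrist");P=cloud(c);plate(P);heldfit(held(c,P),False)
```

```text
pose [ 0.6141 -0.0531  0.1082] [-3.141  0.002 -0.011] -> shift [ 0.0025 -0.0033  0.0542 -0.0014]
plate [ 0.6173  0.008  -0.0103] 2735 edges x [0.5574 0.677 ]
held x,y(world sense),yaw [-0.     -0.0006 -0.0111] 2.7354344728514177 [3000, 3000] far edge x [0.0446 0.0454] y [-0.0268  0.0285]
```

Request:
play_rows(
  commands=[0.0025,-0.0035,0.015,-0.001,-1,0.0025,-0.0035,0.035,-0.001,-1,0.0025,-0.0035,0.048,-0.001,-1,0.0025,-0.0035,0.053,-0.001,-1,0.0025,-0.0035,0.054,-0.001,-1],
)

```text
time: 19.18
eef_pos: [0.6153, -0.0494, 0.0529]
orientation: [-3.141, 0.004, -0.01]
contact_force: [0.2, -0.3, -1.9]
gripper_width: 0.054
finger_force: 96.6
```

Request:
play_rows(
  commands=[0,0,0,0,-1,0,0,0,0,-1],
)

```text
time: 19.35
eef_pos: [0.618, -0.0498, 0.0563]
orientation: [3.141, -0.001, -0.01]
contact_force: [-0.2, 0.3, -1.7]
gripper_width: 0.0544
finger_force: 96.6
```

Run:
```python
from h import *
np.set_printoptions(precision=4,suppress=True)
goto(.6166,-.0499,.026,-.0097)
c=cam("wrist");P=cloud(c);plate(P);heldfit(held(c,P),False)
```

```text
pose [ 0.618  -0.0498  0.0563] [ 3.141 -0.001 -0.01 ] -> shift [-0.0014  0.0001  0.0303 -0.0007]
plate [ 0.6176  0.0083 -0.0107] 2948 edges x [0.5573 0.677 ]
held x,y(world sense),yaw [-0.0006 -0.0007 -0.0099] 2.8801685769229657 [3000, 3000] far edge x [0.0439 0.0446] y [-0.0268  0.0285]
```

Request:
play_rows(
  commands=[-0.001,-0.0005,0,-0.006,-1,-0.001,-0.0005,0.008,-0.006,-1,-0.001,-0.0005,0.016,-0.006,-1,-0.001,-0.0005,0.022,-0.006,-1,-0.001,-0.0005,0.022,-0.006,-1],
)

```text
time: 19.82
eef_pos: [0.6147, -0.0488, 0.031]
orientation: [-3.141, 0.004, -0.004]
contact_force: [-0.4, 0.3, -2.2]
gripper_width: 0.0541
finger_force: 96.6
```

Request:
play_rows(
  commands=[0,0,0.004,0,-1,0,0,0.008,0,-1,0,0,0.008,0,-1],
)

```text
time: 20.07
eef_pos: [0.6171, -0.0492, 0.028]
orientation: [3.141, 0.0, -0.004]
contact_force: [-7.0, 0.8, 11.5]
gripper_width: 0.0545
finger_force: 98.1
```

Request:
play_rows(
  commands=[0,0,0.0,0,0.5,0,0,0,0,1,0,0,0,0,1,0,0,0,0,1,0,0,0,0,1],
)

```text
time: 20.48
eef_pos: [0.6165, -0.0491, 0.0254]
orientation: [-3.142, 0.0, -0.004]
contact_force: [-0.7, 0.4, 0.3]
gripper_width: 0.0854
finger_force: 0.0
```

Request:
play_rows(
  commands=[0,0,-0.015,0,1,0,0,-0.04,0,1,0,0,-0.075,0,1,0,0,-0.11,0,1,0,0,-0.13,0,1],
)

```text
time: 20.9
eef_pos: [0.6182, -0.0493, 0.1599]
orientation: [3.141, -0.005, -0.004]
contact_force: [1.6, 0.2, 0.4]
gripper_width: 0.0856
finger_force: 0.0
```

Run:
```python
from h import *
np.set_printoptions(precision=4,suppress=True)
c=cam("wrist");P=cloud(c);plate(P);seated(P,.617,-.050,False);seated(P,.618,.066,True)
goto(.44,.22,.19,1.97)
```

```text
plate [ 0.6172  0.0079 -0.0092] 2359 edges x [0.5569 0.6774]
seated [ 0.6171 -0.0499 -0.0017] 1.2200668456873702 [3000, 1897] cheek z 0.05252203746771128 tilt [-0.0378  0.0017  0.0522]
seated [0.6182 0.0661 3.14  ] 2.096355048753436 [3000, 2132] cheek z 0.052398917741662165 tilt [-0.0271  0.0077  0.0512]
pose [ 0.6203 -0.0497  0.164 ] [ 3.14  -0.012 -0.004] -> shift [-0.1814 -0.2689 -0.026  -1.9741]
```

Request:
play_rows(
  commands=[-0.022,-0.033,-0.005,-0.12,1,-0.044,-0.066,-0.01,-0.24,1,-0.066,-0.099,-0.02,-0.36,1,-0.088,-0.132,-0.026,-0.48,1,-0.11,-0.165,-0.026,-0.6,1],
)

```text
time: 21.37
eef_pos: [0.5068, 0.1176, 0.1828]
orientation: [3.14, -0.002, 0.601]
contact_force: [1.3, 0.8, -0.2]
gripper_width: 0.0853
finger_force: 0.0
```

Request:
play_rows(
  commands=[0,-0.035,0,-0.12,1,-0.001,-0.07,0,-0.24,1,-0.001,-0.1,0,-0.36,1,-0.001,-0.12,0,-0.48,1,-0.001,-0.126,0,-0.6,1],
)

```text
time: 21.78
eef_pos: [0.4337, 0.2222, 0.1811]
orientation: [-3.141, -0.0, 1.205]
contact_force: [0.0, 0.5, 0.6]
gripper_width: 0.0856
finger_force: 0.0
```

Request:
play_rows(
  commands=[0,0,0,-0.12,1,0,0,0,-0.24,1,0,0,0,-0.36,1,0,0,0,-0.48,1,0,0,0,-0.6,1],
)

```text
time: 22.2
eef_pos: [0.4354, 0.2201, 0.1811]
orientation: [-3.141, 0.0, 1.802]
contact_force: [0.2, -0.1, -0.8]
gripper_width: 0.0855
finger_force: 0.0
```

Request:
play_rows(
  commands=[0,0,0,-0.1,1,0,0,0,-0.17,1,0,0,0,-0.17,1],
)

```text
time: 22.45
eef_pos: [0.4355, 0.22, 0.1811]
orientation: [-3.141, -0.0, 1.967]
contact_force: [0.8, -0.9, -0.2]
gripper_width: 0.0855
finger_force: 0.0
```

Run:
```python
from h import *
np.set_printoptions(precision=4,suppress=True)
c=cam("wrist");cv2.imwrite("pics/w7.png",c["frame"]);P=cloud(c)
S=saddles(c,P)
for s in S:print(s)
b=min(S,key=lambda s:s[1][1])[1][0];goto(b[0],b[1],.014,b[2]+np.pi)
```

```text
(0.74, (array([ 0.4331,  0.2198, -1.1833]), np.float64(0.8307952564622171), [3000, 1539]))
(0.68, (array([ 0.5826,  0.0731, -1.6357]), np.float64(34.1188731673402), [2193, 459]))
pose [0.4355 0.22   0.1812] [-3.141 -0.     1.964] -> shift [ 0.0007 -0.0023  0.1672  0.0055]
```

View pics/w7.png

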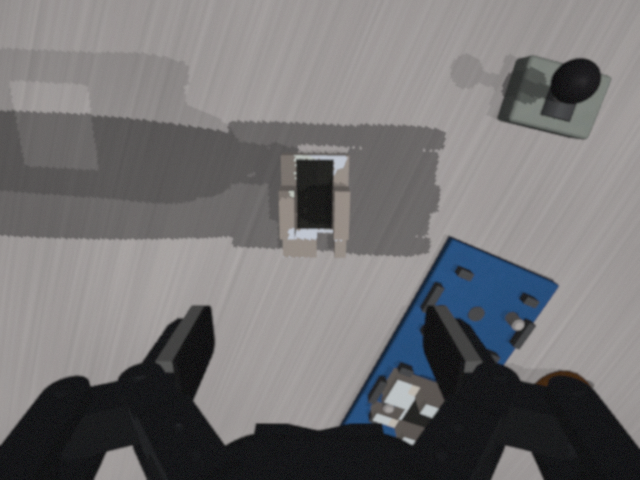

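Request:
play_rows(
  commands=[0.001,-0.0025,0.03,0.006,1,0.001,-0.0025,0.065,0.006,1,0.001,-0.0025,0.1,0.006,1,0.001,-0.0025,0.12,0.006,1,0.001,-0.0025,0.125,0.006,1],
)

```text
time: 22.97
eef_pos: [0.4295, 0.2188, 0.0519]
orientation: [-3.133, -0.0, 1.958]
contact_force: [-0.5, -0.6, 1.0]
gripper_width: 0.0852
finger_force: 0.0
```

Request:
play_rows(
  commands=[0,0,0.015,0,1,0,0,0.03,0,1,0,0,0.038,0,1,0,0,0.041,0,1,0,0,0.042,0,1],
)

```text
time: 23.38
eef_pos: [0.4332, 0.2202, 0.0148]
orientation: [3.141, -0.0, 1.959]
contact_force: [0.4, 0.7, -0.4]
gripper_width: 0.0854
finger_force: 0.0
```

Run:
```python
from h import *
goto(.4331,.2198,.014,1.9583);goto(.6189,.1821,.11,3.132)
```

```text
pose [0.4332 0.2202 0.0148] [ 3.141 -0.     1.959] -> shift [-0.0003 -0.0002  0.0008  0.001 ]
pose [0.4332 0.2202 0.0148] [ 3.141 -0.     1.959] -> shift [-0.1056  0.1574 -0.0952 -1.1727]
```

Request:
play_rows(
  commands=[0,0,0,0,-0.5,0,0,0,0,-1,0,0,0,0,-1,0,0,0,0,-1,0,0,0,0,-1],
  force=90,
)

```text
time: 23.8
eef_pos: [0.4343, 0.2206, 0.0161]
orientation: [3.139, 0.0, 1.96]
contact_force: [0.8, -0.3, 7.1]
gripper_width: 0.0541
finger_force: 97.6
```

Request:
play_rows(
  commands=[0,0,-0.015,0,-1,0,0,-0.035,0,-1,0,0,-0.06,0,-1,0,0,-0.085,0,-1,0,0,-0.095,0,-1],
)

```text
time: 24.22
eef_pos: [0.4343, 0.2206, 0.1126]
orientation: [3.137, 0.0, 1.96]
contact_force: [0.3, 1.1, -1.0]
gripper_width: 0.054
finger_force: 97.1
```

Request:
play_rows(
  commands=[-0.021,0.031,0,-0.12,-1,-0.042,0.063,0,-0.24,-1,-0.063,0.095,0,-0.36,-1,-0.084,0.126,0,-0.48,-1,-0.1,0.15,0,-0.6,-1],
)

```text
time: 24.63
eef_pos: [0.6115, 0.1834, 0.1081]
orientation: [-3.141, -0.0, 2.565]
contact_force: [0.5, 0.7, -1.1]
gripper_width: 0.054
finger_force: 96.9
```

Request:
play_rows(
  commands=[0,0,0,-0.12,-1,0,0,0,-0.24,-1,0,0,0,-0.36,-1,0,0,0,-0.48,-1,0,0,0,-0.57,-1],
)

```text
time: 25.05
eef_pos: [0.6088, 0.1841, 0.1076]
orientation: [-3.141, -0.003, 3.135]
contact_force: [-0.6, 0.6, -1.9]
gripper_width: 0.0539
finger_force: 96.9
```

Request:
play_rows(
  commands=[0,0,0,0,-1,0,0,0,0,-1],
)

```text
time: 25.22
eef_pos: [0.6089, 0.1843, 0.1082]
orientation: [-3.141, -0.002, 3.127]
contact_force: [-0.3, -0.7, -3.3]
gripper_width: 0.0545
finger_force: 96.9
```

Run:
```python
from h import *
np.set_printoptions(precision=4,suppress=True)
goto(.6189,.1821,.054,3.132)
c=cam("wrist");P=cloud(c);plate(P);heldfit(held(c,P),True)
```

```text
pose [0.6089 0.1843 0.1082] [-3.141 -0.002  3.127] -> shift [-0.01   -0.002   0.0542 -0.0046]
plate [ 0.6161  0.0076 -0.0089] 1696 edges x [0.5567 0.6755]
held x,y(world sense),yaw [-0.0005  0.0009  3.147 ] 2.766889964005176 [3000, 3000] far edge x [0.044  0.0447] y [-0.0283  0.0266]
```

Request:
play_rows(
  commands=[-0.005,-0.002,0.015,-0.004,-1,-0.0096,-0.002,0.035,-0.004,-1,-0.0096,-0.002,0.048,-0.004,-1,-0.0096,-0.002,0.053,-0.004,-1,-0.0096,-0.002,0.054,-0.004,-1],
)

```text
time: 25.68
eef_pos: [0.6174, 0.1819, 0.0525]
orientation: [-3.141, -0.005, 3.133]
contact_force: [-0.5, -0.5, -1.1]
gripper_width: 0.054
finger_force: 96.9
```

Request:
play_rows(
  commands=[0,0,0,0,-1,0,0,0,0,-1],
)

```text
time: 25.85
eef_pos: [0.6197, 0.1825, 0.0562]
orientation: [3.141, 0.001, 3.134]
contact_force: [-0.7, -0.3, -2.7]
gripper_width: 0.0539
finger_force: 96.9
```

Run:
```python
from h import *
np.set_printoptions(precision=4,suppress=True)
goto(.6185,.182,.026,3.132)
c=cam("wrist");P=cloud(c);plate(P);heldfit(held(c,P),True)
```

```text
pose [0.6197 0.1825 0.0562] [3.141 0.001 3.134] -> shift [ 0.0012 -0.0005  0.0302  0.0017]
plate [ 0.6163  0.0077 -0.0092] 1796 edges x [0.557  0.6752]
held x,y(world sense),yaw [-0.0006  0.0008  3.1376] 2.8391788736468184 [3000, 3000] far edge x [0.044  0.0448] y [-0.0284  0.0265]
```

Request:
play_rows(
  commands=[0.0018,-0.0002,0,0.001,-1,0.0018,-0.0002,0.008,0.001,-1,0.0018,-0.0002,0.016,0.001,-1,0.0018,-0.0002,0.022,0.001,-1,0.0018,-0.0002,0.022,0.001,-1],
)

```text
time: 26.32
eef_pos: [0.6157, 0.1818, 0.0309]
orientation: [-3.141, -0.004, 3.133]
contact_force: [0.1, -0.1, -2.2]
gripper_width: 0.0542
finger_force: 96.9
```

Request:
play_rows(
  commands=[0,0,0.004,0,-1,0,0,0.008,0,-1,0,0,0.008,0,-1],
)

```text
time: 26.57
eef_pos: [0.6181, 0.1823, 0.0281]
orientation: [3.142, -0.0, 3.133]
contact_force: [-7.3, -1.5, 10.5]
gripper_width: 0.0542
finger_force: 98.5
```

Same as the last one. Release, rise and check all three.

Request:
play_rows(
  commands=[0,0,0.0,0,0.5,0,0,0,0,1,0,0,0,0,1,0,0,0,0,1,0,0,0,0,1],
)

```text
time: 26.98
eef_pos: [0.6174, 0.1821, 0.0253]
orientation: [-3.142, -0.0, 3.133]
contact_force: [0.8, -0.4, 0.5]
gripper_width: 0.0856
finger_force: 0.0
```

Request:
play_rows(
  commands=[0,0,-0.015,0,1,0,0,-0.04,0,1,0,0,-0.075,0,1,0,0,-0.11,0,1,0,0,-0.13,0,1],
)

```text
time: 27.4
eef_pos: [0.6194, 0.1826, 0.1616]
orientation: [3.14, 0.007, 3.133]
contact_force: [0.2, 0.8, 0.5]
gripper_width: 0.0856
finger_force: 0.0
```

Request:
play_rows(
  commands=[0,0,-0.04,0,0,0,0,-0.06,0,-1,0,0,-0.06,0,-1,0,0,-0.06,0,-1],
)

```text
time: 27.73
eef_pos: [0.6185, 0.1824, 0.2189]
orientation: [3.141, 0.005, 3.133]
contact_force: [0.1, -0.5, -0.0]
gripper_width: 0.0387
finger_force: 0.0
```

Run:
```python
from h import *
np.set_printoptions(precision=4,suppress=True)
c=cam("wrist");cv2.imwrite("pics/w8.png",c["frame"]);P=cloud(c);plate(P);seated(P,.6183,.182,False);seated(P,.618,.066,True);seated(P,.617,-.050,False)
B=P[(np.hypot(P[:,0]-.575,P[:,1]-.377)<.08)&(P[:,2]>.08)&(P[:,2]<.12)];print("ball",B.mean(0) if len(B) else None)
s=cam("scene");PS=cloud(s);seated(PS,.6183,.182,False);seated(PS,.6174,.066,True)
cv2.imwrite("pics/s8.png",cv2.resize(s["frame"][150:390,140:560],(800,457)))
goto(.495,.360,.22,3.132)
```

```text
plate [ 0.6161  0.0081 -0.0112] 1425 edges x [0.5559 0.6766]
seated [ 0.6191  0.1818 -0.0112] 1.0835217487925701 [3000, 1311] cheek z 0.05243442606642529 tilt [0.0289 0.0015 0.0521]
seated [0.6181 0.0663 3.136 ] 2.0221528597303617 [3000, 1453] cheek z 0.05208564089218454 tilt [0.0119 0.0001 0.0511]
seated [ 0.6169 -0.0495 -0.0076] 3.8070864231136006 [3000, 1540] cheek z 0.05180230362082883 tilt [ 0.0061 -0.0061  0.0504]
ball [0.5386 0.3652 0.1007]
seated [ 0.6183  0.1823 -0.019 ] 3.4794129658260062 [765, 255] cheek z 0.05222574466366442 tilt [-0.0638 -0.002   0.0509]
seated [0.6106 0.0697 3.1082] 10.936161830961113 [444, 146] cheek z 0.052139508620719366 tilt [-0.057   0.0137  0.0502]
pose [0.6167 0.182  0.2147] [-3.141 -0.002  3.133] -> shift [ 0.1233  0.1769 -0.0053  0.0008]
```

View pics/s8.png

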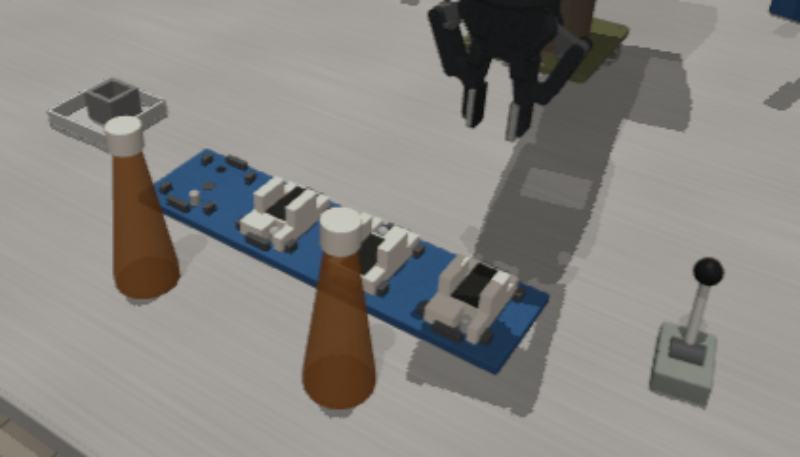

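Request:
play_rows(
  commands=[0.02,0.03,0,0,-1,0.045,0.062,0,0,-1,0.07,0.094,0,0,-1,0.095,0.126,0,0,-1,0.118,0.158,0,0,-1],
)

```text
time: 28.25
eef_pos: [0.4983, 0.3417, 0.213]
orientation: [-3.14, -0.004, 3.132]
contact_force: [0.2, 1.4, 0.6]
gripper_width: 0.0001
finger_force: 0.0
```

Request:
play_rows(
  commands=[0.008,0.022,0,0,-1,0.008,0.022,0.03,0,-1,0.008,0.022,0.07,0,-1,0.008,0.022,0.105,0,-1,0.008,0.022,0.12,0,-1],
)

```text
time: 28.67
eef_pos: [0.4883, 0.3608, 0.0873]
orientation: [-3.135, -0.011, 3.133]
contact_force: [0.5, -0.5, -0.5]
gripper_width: -0.0002
finger_force: 0.0
```

Run:
```python
from h import *
goto(.492,.362,.08);goto(.583,.378,.08)
```

```text
pose [0.4883 0.3608 0.0873] [-3.135 -0.011  3.133] -> shift [-0.0037  0.0012  0.0073  0.    ]
pose [0.4883 0.3608 0.0873] [-3.135 -0.011  3.133] -> shift [-0.0946  0.0179  0.0073  0.    ]
```

Request:
play_rows(
  commands=[-0.01,0.002,0.01,0,-1,-0.034,0.007,0.012,0,-1,-0.058,0.012,0.012,0,-1,-0.078,0.016,0.012,0,-1,-0.088,0.018,0.012,0,-1],
)

```text
time: 29.08
eef_pos: [0.5813, 0.3798, 0.0806]
orientation: [-3.139, -0.004, 3.132]
contact_force: [-0.9, -1.3, -0.3]
gripper_width: -0.0003
finger_force: 0.6
```

Request:
play_rows(
  commands=[0,0,0,0,-1,0,0,0,0,-1],
)

```text
time: 29.25
eef_pos: [0.5803, 0.3799, 0.082]
orientation: [-3.14, -0.002, 3.132]
contact_force: [0.1, 1.6, 1.1]
gripper_width: -0.0002
finger_force: 0.0
```

Request:
play_rows(
  commands=[-0.003,0.001,0,0,-1,-0.0055,0.001,0,0,-1,-0.0055,0.001,0,0,-1],
)

```text
time: 29.5
eef_pos: [0.586, 0.3813, 0.0834]
orientation: [-3.141, -0.001, 3.133]
contact_force: [-1.2, 0.0, -1.2]
gripper_width: -0.0
finger_force: 0.4
```

Request:
play_rows(
  commands=[0.02,0,0,0,-1,0.03,-0.005,-0.03,0,-1,0.04,-0.01,-0.065,0,-1,0.06,-0.03,-0.1,0,-1,0.08,-0.05,-0.13,0,-1],
)

```text
time: 29.92
eef_pos: [0.5071, 0.3335, 0.2135]
orientation: [3.141, 0.002, 3.134]
contact_force: [-0.0, -0.3, 1.6]
gripper_width: -0.0002
finger_force: 0.0
```

Run:
```python
from h import *
np.set_printoptions(precision=4,suppress=True)
s=read_state();print(s["eef_pos"])
for n in("wrist","scene"):
    c=cam(n);P=cloud(c);B=P[(np.hypot(P[:,0]-.575,P[:,1]-.377)<.08)&(P[:,2]>.08)&(P[:,2]<.12)]
    r=least_squares(lambda p:np.linalg.norm(B-p,axis=1)-.013,B.mean(0)-[0,0,.01],loss='soft_l1',f_scale=.002);print("ball",r.x,len(B))
c=cam("side");cv2.imwrite("pics/d9.png",cv2.resize(c["frame"][130:480,160:460],None,fx=1.7,fy=1.7))
```

```text
[0.5071 0.3335 0.2135]
ball [0.6114 0.3841 0.093 ] 777
ball [0.6089 0.3855 0.0939] 225
```

View pics/d9.png

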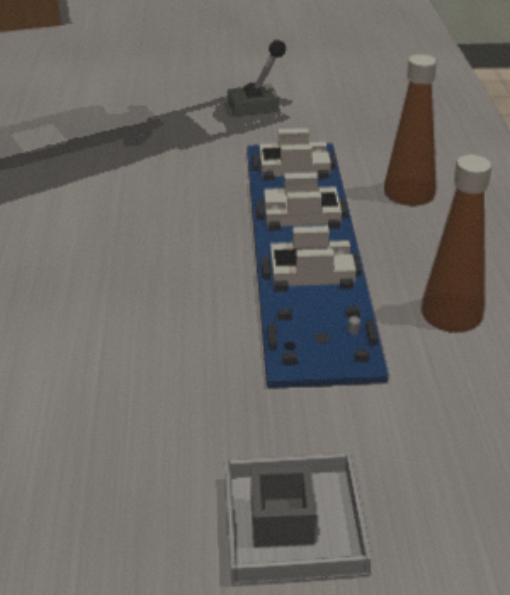

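The side view shows three saddles flat in their nests, the cup in the tray, and the lever at its on position (ball at 0.611, slightly beyond the 0.608 measured when it was found on). I'm handing it in.

```bash
python3 -c "
from workcell import *
print(finish_job())"
```

```text
the job is handed in; nothing more can be done
None
```

I handed the job in: all three saddles sit home in nests 1, 2 and 3, the cup is in the tray and the isolator is back on, going by the camera measurements; `finish_job()` returned no verdict.

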